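Put the utility-room things back in their birch holders

ROBOT

A 7-joint arm with a two-finger parallel gripper is mounted at the origin on the work surface. World frame = base frame: x ahead of the robot, y to its left, z up, the work surface at z = 0. Lengths are in m, angles in rad, forces in N, time in s.
With the tool pointing down it reaches from about 0.4 to 0.875 m from the base axis. Payload 6.5 kg.
Tool frame: the origin (TCP) lies on the centre line of the jaws, within the pads' length; the fingertips stand bot.nose_length ahead of it and the grasp point (between the pads) lies 2 mm behind it (bot.nose_length is the distance from the TCP to the fingertips, in m); z points along the fingers, y is the line along which they close (so a half turn about z gives the same grasp; the last joint's range is limited). The gripper opens to 85 mm and grips with 20 to 120 N. Pads are 22 mm wide; open, the fingers measure 114 mm over their backs; the gripper's body (76 mm by 85 mm) begins 54 mm behind the grasp point. The pads swing forward as they close: fully open they stand 13 mm farther back than shut.
Start: joints at [-1.296, 0.536, -0.004, 1.538, 0.003, 1.067, -0.071], TCP at [0.217, 0.613, 0.248] pointing down, gripper open.
Joint ranges: [-2.7, 2.7], [-0.37, 2.16], [-1.27, 1.26], [0.24, 2.4], [-1.31, 4.45], [0.19, 1.91], [-2.76, 2.76]. Speed limits (rad/s): [2.39, 2.39, 3.14, 3.14, 3.14, 3.14, 3.14].

INTERFACE

Orientations are given as a unit quaternion [w, x, y, z].
In Python, from plant import bot gives the robot as it stands.
- The arm moves only by the tool play_rows, never from a script. Its argument "series" is a list that holds one entry, the list of rows, each a list of 7 numbers: the shift along the tool's x, y, z normalised to -1 to 1, where 1 is 0.15 m, then the turn, a rotation vector about the tool's x, y, z normalised to -1 to 1, where 1 is pi rad, then the closure, from -1 (fully open) to 1 (shut), so that 0 is half open. A call has exactly 10 rows; each row is the pose to reach, as a shift and turn from the pose commanded when the call began, along the tool's axes at that moment, turning the shorter way round; what a row does not reach only later rows make up. A row lasts 1/12 s, in which the tool goes at most 41.7 mm and 7.16 degrees, less where a joint would pass 70% of its speed; a pose out of reach is approached as far as the arm can. A call with a number of a shift or a turn outside -1 to 1 is refused whole. A call with a gripper value outside its range is refused whole. The fingers move at their own pace and stop on an object; "force" is the grip in N (left out, the last holds). Time passes only in rows, so rows that repeat a pose let the fingers close, or fill a call up. It gives the time, the measured TCP pose, the force, the opening and the grip force at its end, in the units of the state.
- bot.sense(): the state, without advancing time (a new reading comes with each control period).
- bot.snapshot(name): name is "side" or "top"; returns a dict with "image" (420x560x3 uint8, red, green, blue), "camera_matrix" (3x3 intrinsics, pixels), "R" (3x3) and "t" (3): a world point X has camera coordinates R X + t. Camera axes: x right, y down, z forward; pixel columns grow to the right and rows downward; lengths in m; the calibration is good to about 2 mm. A picture is of the moment at which its call begins. There is no depth.
- bot.hand_in(): hands the job in; it is judged then, once.
Trained networks look in a picture, given as the dict that the camera call returned (one of the last four; its "shot" number tells which), for a name from the list of things; names that differ only in an ending like _2 or _b are one class to them, and where a whole thing is asked for, a point or a joint stands for the part that bears it (a point fixed in the world has none). Each returns a list of dicts, best first, with "confidence" (0 to 1); they miss things now and then, are a little off and sometimes report something else, mostly with a low value. They report only what shows in the picture. A call takes as long as a camera call. They do not tell look-alikes from the thing itself.
- bot.spot_in(picture, name): "location" ([row, column] in pixels, amid what is visible of it).
- bot.pinpoint(picture, name): "location" ([row, column] in pixels: a listed point, or the origin of a listed thing).
The state is a dict: "clock": time; "qpos": joint angles; "dq": joint speeds; "joint_efforts": joint torques, N m; "ee_pos": TCP position; "tcp_rot": TCP orientation; "force": force on the tool from outside, world axes, zero at the start; "wrist_torque": the same for the moment, N m; "width": finger opening in m; "grasp_force": force on a finger pad.
Only numpy, scipy, OpenCV 4.12 (cv2) and the standard library are available. Lean on these libraries where they do the work, as an engineer would, in place of code of your own. Each camera call takes 0.05 s, during which the arm holds its last target. There are 200 camera calls.

TASK

Tidy the bench by putting each of the four loose things into the birch plywood holder made for it: the large cup in the large ring, the small cup in the small ring, the brush bristles down in the long tray, and the flat steel box slid lengthwise under the low shelf until it is fully home against the back stop. Each thing must sit flat on the floor of its holder; keep the cups upright and set them down rather than dropping them. Leave the spray bottle and the jar standing where they are.

Things in the scene. Friction and masses are not known exactly. Their poses are not given: they have to be found in the camera images.
- cup_large: loose large white ceramic cup without handle: straight-sided, 60 mm outside diameter, 80 mm tall, open top, wall 4 mm, about 0.2 kg; starts upright on the table. Origin: centre of its underside; z up. Grip it across its outside.
- cup_small: loose small white ceramic cup without handle: straight-sided, 40 mm outside diameter, 55 mm tall, open top, wall 4 mm, about 0.08 kg; starts upright on the table. Origin: centre of its underside; z up.
- brush: loose blue plastic hand brush, 160 mm long (x), 42 mm tall, bristles down, 0.13 kg. Head x -15 to +80 mm: blue block 44 mm wide (y), 20 to 42 mm up, over stiff white bristles 38 mm wide, 0 to 20 mm up. Handle x -80 to -15 mm, 24 mm wide, 24 to 40 mm up. Origin: mid-length, mid-width, at the bristle tips; z up. Centre of mass about x = +22 mm: grip the head there, across its width.
- steel_box: loose flat steel box with a (closed, fixed) sliding lid: 120 mm long (x), 50 mm wide (y), 34 mm tall, about 0.32 kg, lying flat; either end may go first. Origin: centre of its underside; z up.
- ring_large: fixed round birch holder for the large cup: 100 mm outside diameter, floor 4 mm above the table, surrounded by a lip 10 mm wide whose top is 10 mm above the table; 80 mm inside diameter. Origin: its centre at table height; z up.
- ring_small: fixed round birch holder for the small cup: 78 mm outside diameter, floor 4 mm above the table, lip 10 mm wide whose top is 10 mm above the table; 58 mm inside diameter. Origin: its centre at table height; z up.
- brush_tray: fixed oblong birch tray for the brush: 196 x 80 mm outside (x, y), 180 x 64 mm inside, floor 4 mm above the table, rim 8 mm wide whose top is 10 mm above the table. The brush may lie either way round along it. Origin: its centre at table height; x along its length, z up.
- low_shelf: fixed low birch shelf, 120 deep (x) x 94 wide (y) x 54 mm tall. Under its 12 mm roof a bay 70 mm wide, 42 mm high, table as floor, side walls, back wall at +x, open only at -x, towards the robot. Bay depth 108 mm: the box fully home stands out 12 mm (its origin at shelf x = -12 mm). Other things may start in the way before the bay. Origin: footprint centre at table height; z up.
- spray_bottle: bystander: yellow plastic spray bottle with white trigger head, 70 mm diameter, 213 mm tall, standing loose at the left of the bench. Origin: centre of its underside.
- jar: bystander: closed white jar with grey cap, 72 mm diameter, 130 mm tall, standing loose at the right of the bench. Origin: centre of its underside.
Mind the look-alikes: they are no part of the job. What is shaped like the brush_tray but red is not meant.

How it is judged:
At the end, for the whole second after the job is handed in: Cups upright on the floors of their rings, within 13 mm of centre; brush bristles down on the tray floor, lengthwise, within 14 mm of centre; steel box lengthwise under the shelf within 12 mm of fully home; all at rest; spray bottle and jar within 30 mm of their starts (horizontal distance between cup_large and ring_large below 0.013 m and z of cup_large in the frame of ring_large below 0.008 m and angle between each of cup_large, cup_small, brush, steel_box's own z axis and vertical below 0.1 rad and horizontal distance between cup_small and ring_small below 0.013 m and z of cup_small in the frame of ring_small below 0.008 m and x of brush in the frame of brush_tray between -0.014 and 0.014 m and y of brush in the frame of brush_tray between -0.014 and 0.014 m and z of brush in the frame of brush_tray below 0.008 m and angle between the x axis of brush and the x axis of brush_tray, either way round below 0.2 rad and x of steel_box in the frame of low_shelf between -0.024 and 0 m and y of steel_box in the frame of low_shelf between -0.014 and 0.014 m and z of steel_box in the frame of low_shelf below 0.006 m and angle between the x axis of steel_box and the x axis of low_shelf, either way round below 0.2 rad and linear speed of each of cup_large, cup_small, brush, steel_box below 0.02 m/s and distance of each of spray_bottle, jar from where it was at the start of the episode below 0.03 m); the robot touches nothing.
It fails at once if the large cup is tipped over (more than 45 degrees) (angle between cup_large's own z axis and vertical above 0.785 rad).
It fails at once if the small cup is tipped over (more than 45 degrees) (angle between cup_small's own z axis and vertical above 0.785 rad).
It fails at once if the large cup is dropped: not held by the fingers while more than 30 mm above the table (height (world z) of cup_large above 0.03 m and contact force between cup_large and the fingers below 0.05 N).
It fails at once if the small cup is dropped: not held by the fingers while more than 30 mm above the table (height (world z) of cup_small above 0.03 m and contact force between cup_small and the fingers below 0.05 N).
It fails at once if the spray bottle or the jar is tipped over (angle between any of spray_bottle, jar's own z axis and vertical above 0.5 rad).
It also fails if it takes over 112 s, if anything falls off the work surface, if the arm or the gripper's body presses on something with over 40 N, if the wrist force passes 120 N, or if a joint passes its speed limit or range.

## Working session

There is one attempt and no reset: what is moved stays moved. The work goes in short steps, Python scripts to look and compute and a tool call to move; the robot and the scene stay as the last step left them, time stands still between calls to the robot, and variables do not carry over. Pictures are saved under pics/ and viewed, at most 14 in all, crops included, and the job is handed in when it is done.

Besides the shell and the picture viewer there is one more tool, called after "Call:" by a JSON object that holds its "op" and its "data". play_rows: Moves the arm, as the interface text tells. Its arguments: {"type":"object","properties":{"series":{"type":"array"},"force":{"type":"number"}},"required":["series"]}

```bash
ls; mkdir -p pics
python3 - <<'E'
from plant import bot
import cv2
s=bot.sense();print(s,bot.nose_length)
for n in("top","side"):
    p=bot.snapshot(n);cv2.imwrite(f"pics/{n}0.png",p["image"][:,:,::-1])
    print(n,p["camera_matrix"],p["R"],p["t"])
    for k in "cup_large cup_small brush steel_box ring_large ring_small brush_tray low_shelf spray_bottle jar".split():
        print(k,[(d["location"],round(d["confidence"],2)) for d in bot.pinpoint(p,k)[:3]])
E
```

```text
pics
{'clock': 0.0, 'qpos': array([-1.29621133,  0.53718612, -0.00444563,  1.53886901,  0.00261317,
        1.06727969, -0.07121758]), 'dq': array([-0.0011897 , -0.00159421,  0.00032519,  0.00011715, -0.00023195,
       -0.00048318,  0.00018753]), 'joint_efforts': array([-1.77437182e-04, -5.83403993e+01,  1.04819756e+00, -2.59099191e+01,
        1.22614906e-02,  9.57964745e-03, -6.70137268e-06]), 'ee_pos': array([0.21706239, 0.61205218, 0.24740167]), 'tcp_rot': array([-8.00886357e-05,  1.69536224e-01,  9.85523574e-01, -8.64514508e-04]), 'force': array([ 0.29676261, -0.19657683, -0.07086111]), 'wrist_torque': array([ 0.02371413,  0.07415029, -0.04327505]), 'grasp_force': 0.0, 'width': 0.08573096431410829} 0.017
top [[526.25136555   0.         273.61949754]
 [  0.         526.25136555 206.90255998]
 [  0.           0.           1.        ]] [[-0.02158234 -0.99958085 -0.01929582]
 [-0.9964145   0.02308523 -0.08139546]
 [ 0.08180679  0.01746993 -0.99649508]] [0.02737651 0.47081554 1.71589677]
cup_large [([244.8, 191.9], 0.64)]
cup_small [([214.4, 308.2], 0.46)]
brush [([214.6, 251.5], 0.
[... 492 characters left out ...]
0.21981614 -0.01726276]
 [-0.14887001 -0.59877789 -0.78695791]
 [ 0.16264949  0.77015966 -0.61676515]] [-0.48118829  0.11053316  1.28895773]
cup_large [([173.0, 230.0], 0.59)]
cup_small [([243.1, 275.3], 0.85), ([231.1, 354.7], 0.63)]
brush [([203.0, 261.8], 0.79)]
steel_box [([300.1, 263.5], 0.9)]
ring_large [([190.5, 331.6], 0.91), ([288.5, 345.4], 0.71)]
ring_small [([288.5, 341.0], 0.9), ([229.2, 352.2], 0.41), ([202.3, 264.1], 0.21)]
brush_tray [([232.4, 352.5], 0.78), ([276.3, 426.5], 0.76), ([151.4, 347.4], 0.66)]
low_shelf [([163.0, 285.1], 0.91), ([169.9, 231.8], 0.64), ([364.6, 349.0], 0.21)]
spray_bottle [([128.6, 260.9], 0.69)]
jar [([363.6, 348.0], 0.77), ([288.7, 344.8], 0.32)]
```

Run:
```python
import cv2
a=cv2.imread("pics/top0.png")[80:320,80:460]
cv2.imwrite("pics/top0c.png",cv2.resize(a,None,fx=2.1,fy=2.1,interpolation=cv2.INTER_CUBIC))
```

```text
(no output)
```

View pics/top0c.png

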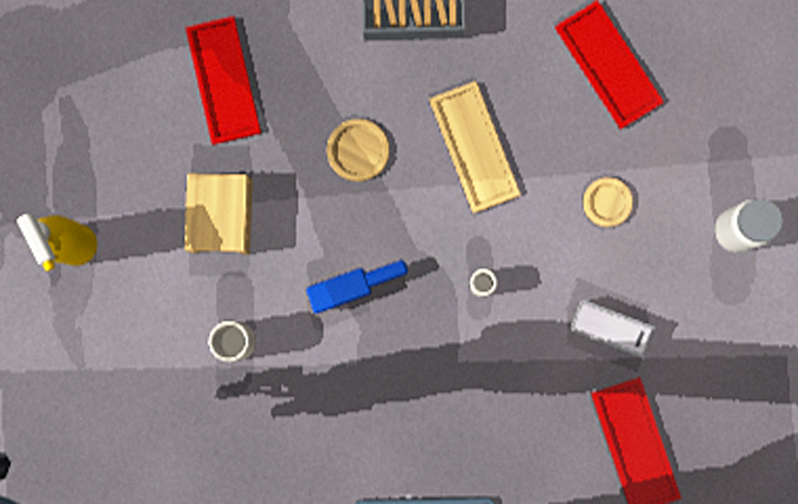

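View pics/side0.png

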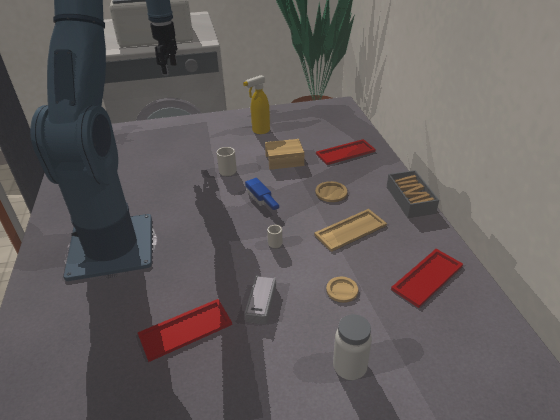

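The top crop shows these look-alikes:
- **Trays:** three are red, at crop (225,80), (610,63) and (635,440). The birch one is at (476,147), about full pixel row 150, col 307, and that is the one I want.
- **Rings:** large at crop (358,149), small at (609,202).
- **Cups:** large at crop (229,342), standing before the shelf mouth (218,212). Small at (483,282).
- **Brush and box:** brush at crop (355,286), box at (612,327).

Next I'll fit the model silhouettes in both views.

```bash
cat > h.py <<'E'
import numpy as np,cv2
from scipy.optimize import minimize
from plant import bot
S=4
def box(x0,x1,y0,y1,z0,z1): return np.array([[x,y,z] for x in(x0,x1) for y in(y0,y1) for z in(z0,z1)])/1000
def cyl(d,h): 
    a=np.linspace(0,2*np.pi,40); return np.array([[d/2*np.cos(t),d/2*np.sin(t),z] for t in a for z in(0,h)])/1000
M=dict(cup_large=[cyl(60,80)],cup_small=[cyl(40,55)],ring_large=[cyl(100,10)],ring_small=[cyl(78,10)],
 brush=[box(-15,80,-22,22,20,42),box(-80,-15,-12,12,24,40)],steel_box=[box(-60,60,-25,25,0,34)],
 brush_tray=[box(-98,98,-40,40,0,10)],low_shelf=[box(-60,60,-47,47,0,54)],jar=[cyl(72,130)],spray_bottle=[cyl(70,130)])
def proj(p,X):
    c=np.atleast_2d(X)@np.array(p["R"]).T+p["t"]; u=c@np.array(p["camera_matrix"]).T; return u[:,:2]/u[:,2:]
def ray(p,rc,z):
    d=np.linalg.inv(p["camera_matrix"])@[rc[1],rc[0],1]; R=np.array(p["R"]); o=-R.T@p["t"]; d=R.T@d; return (o+d*(z-o[2])/d[2])[:2]
def sil(p,name,q):
    m=np.zeros((420*S,560*S),np.uint8); c,s=np.cos(q[2]),np.sin(q[2])
    for P in M[name]:
        X=P@np.array([[c,s,0],[-s,c,0],[0,0,1]])+[q[0],q[1],q[3] if len(q)>3 else 0]
        cv2.fillConvexPoly(m,cv2.convexHull(np.round((proj(p,X)+.5)*S*16).astype(np.int32)),255,shift=4)
    return cv2.resize(m,(560,420),interpolation=cv2.INTER_AREA)/255.
def mask(p,name,q):
    im=cv2.cvtColor(p["image"],cv2.COLOR_RGB2BGR); h=cv2.cvtColor(im,cv2.COLOR_BGR2HSV); H,Sa,V=[h[:,:,i].astype(int) for i in range(3)]
    if name=="brush": m=(H>100)&(H<125)&(Sa>140)
    elif name in("ring_large","ring_small","brush_tray","low_shelf"): m=(H>9)&(H<30)&(Sa>70)
    else:
        g=np.full(im.shape[:2],cv2.GC_BGD,np.uint8); a=(sil(p,name,q)>.5).astype(np.uint8)
        g[cv2.dilate(a,np.ones((9,9)))>0]=cv2.GC_PR_BGD; g[a>0]=cv2.GC_PR_FGD; g[cv2.erode(a,np.ones((9,9)))>0]=cv2.GC_FGD
        cv2.grabCut(im,g,None,np.zeros((1,65)),np.zeros((1,65)),4,cv2.GC_INIT_WITH_MASK); m=(g&1)==1
    near=cv2.dilate((sil(p,name,q)>.5).astype(np.uint8),np.ones((25,25)))
    return (m&(near>0)).astype(float)
def fit(pics,name,q0,yaw=True):
    ms=[mask(p,name,q0) for p in pics]
    if name in("ring_large","ring_small","brush_tray"): ms=[cv2.morphologyEx(m,cv2.MORPH_CLOSE,np.ones((5,5))) for m in ms]
    z=list(q0[3:])
    f=lambda v:sum(np.abs(sil(p,name,[v[0]/1e3,v[1]/1e3,v[2]/30 if yaw else q0[2]]+z)-m).sum()/m.sum() for p,m in zip(pics,ms))
    v0=np.array([q0[0]*1e3,q0[1]*1e3,q0[2]*30])
    r=minimize(f,v0,method="Nelder-Mead",options=dict(initial_simplex=np.vstack([v0,v0+[12,0,0],v0+[0,12,0],v0+[0,0,9]]),xatol=.1,fatol=1e-4))
    return np.r_[r.x[:2]/1e3,r.x[2]/30],r.fun
def snap(*n): return [bot.snapshot(k) for k in n]
E
python3 - <<'E'
from h import *
t,s=snap("top","side")
ini=dict(cup_large=(244,190,0),cup_small=(214,309,0),brush=(216,248,None),steel_box=(234,370,None),ring_large=(150,250,0),ring_small=(175,369,0),brush_tray=(150,307,None),low_shelf=(183,183,0),jar=(190,430,0),spray_bottle=(198,110,0))
yaws=dict(brush=1.9-np.pi/2*0,steel_box=1.15,brush_tray=.35)
# yaw: image up = +x, image left = +y
yaws=dict(brush=np.pi/2+.3,steel_box=np.pi/2-.35+np.pi*0+.0,brush_tray=.35)
yaws["steel_box"]=np.pi/2-.38
yaws["steel_box"]=np.arctan2(1,.38)
out=s["image"][:,:,::-1].copy();o2=t["image"][:,:,::-1].copy()
for k,(r,c,y) in ini.items():
    xy=ray(t,(r,c),M[k][0][:,2].max()*.7); q0=[*xy,yaws.get(k,0.)]
    res=[fit([t,s],k,q0),fit([t],k,q0),fit([s],k,q0)]
    print(k,[(np.round(q,4).tolist(),round(f,3)) for q,f in res])
    for p,o in((t,o2),(s,out)):
        cs,_=cv2.findContours((sil(p,k,res[0][0])>.5).astype(np.uint8),0,2); cv2.drawContours(o,cs,-1,(0,255,0),1)
a=np.hstack([cv2.resize(o2[85:270,80:460],None,fx=1.05*1,fy=1.05),]) 
cv2.imwrite("pics/fit.png",cv2.resize(np.vstack([o2[85:270,80:460],out[100:385,120:500]]),None,fx=1.25,fy=1.25))
E
```

```text
cup_large [([0.3612, 0.2937, -0.0617], np.float64(0.426)), ([0.3615, 0.293, -0.1247], np.float64(0.225)), ([0.3602, 0.2954, -0.2297], np.float64(0.182))]
cup_small [([0.444, -0.0987, 0.2063], np.float64(0.26)), ([0.4445, -0.1006, 0.2244], np.float64(0.081)), ([0.4445, -0.0956, -0.0075], np.float64(0.116))]
brush [([0.4468, 0.0956, 1.872], np.float64(0.955)), ([0.4469, 0.0936, 1.8945], np.float64(0.105)), ([0.4473, 0.1126, 1.8106], np.float64(0.756))]
steel_box [([0.3741, -0.3012, 1.2491], np.float64(0.533)), ([0.3727, -0.3004, 1.2478], np.float64(0.365)), ([0.3773, -0.3024, 1.3184], np.float64(0.223))]
ring_large [([0.6628, 0.0933, 0.1288], np.float64(0.129)), ([0.663, 0.0926, 0.0185], np.float64(0.04)), ([0.6626, 0.0949, 0.171], np.float64(0.078))]
ring_small [([0.569, -0.3014, 0.124], np.float64(0.141)), ([0.5696, -0.3022, 0.2108], np.float64(0.044)), ([0.5692, -0.2997, -0.0087], np.float64(0.082))]
brush_tray [([0.6635, -0.093, 0.3422], np.float64(0.089)), ([0.663, -0.0939, 0.3441], np.float64(0.028)), ([0.6635, -0.0911, 0.3269], np.float64(0.042))]
low_shelf [([0.5621, 0.313, -0.0586], np.float64(0.186)), ([0.5626, 0.3124, -0.057], np.float64(0.054)), ([0.5619, 0.3152, -0.0809], np.float64(0.122))]
jar [([0.5134, -0.489, 0.2285], np.float64(0.593)), ([0.5171, -0.4934, 0.3131], np.float64(0.137)), ([0.5074, -0.4824, 0.1642], np.float64(0.147))]
spray_bottle [([0.5209, 0.5472, -0.3631], np.float64(0.272)), ([0.5185, 0.5459, 0.2352], np.float64(0.135)), ([0.5225, 0.555, -0.3155], np.float64(0.091))]
```

View pics/fit.png

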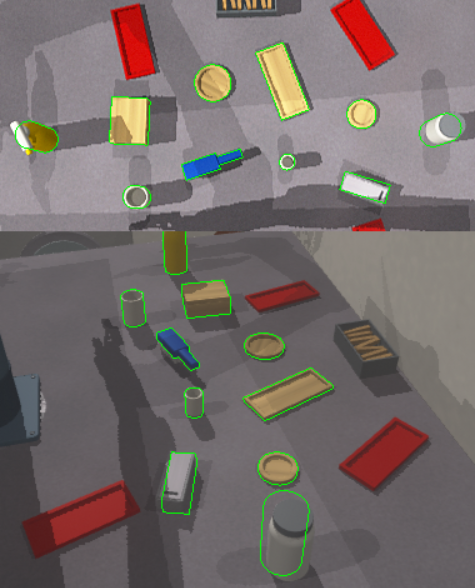

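The outlines match in both views. First reach is the large cup, since it stands before the bay. I'll turn the tool square to the world on the way (tool x = −X, y = +Y, z = down).

Call:
{"op": "play_rows", "data": {"series": [[[-0.05, -0.05, 0.02, 0, 0, -0.02, -1], [-0.15, -0.15, 0.06, 0, 0, -0.04, -1], [-0.3, -0.3, 0.1, 0, 0, -0.06, -1], [-0.45, -0.45, 0.15, 0, 0, -0.08, -1], [-0.6, -0.6, 0.2, 0, 0, -0.1, -1], [-0.7, -0.72, 0.25, 0, 0, -0.1085, -1], [-0.77, -0.8, 0.3, 0, 0, -0.1085, -1], [-0.8, -0.84, 0.3, 0, 0, -0.1085, -1], [-0.8, -0.84, 0.3, 0, 0, -0.1085, -1], [-0.8, -0.84, 0.3, 0, 0, -0.1085, -1]]], "force": 40}}

```text
clock: 2.03
ee_pos: [0.2881, 0.4549, 0.204]
tcp_rot: [0.0, -0.0, 1.0, 0.001]
force: [-0.3, 0.8, 0.3]
width: 0.0854
grasp_force: 0.0
```

```bash
cat > d.py <<'E'
import sys,numpy as np
from plant import bot
from scipy.spatial.transform import Rotation as Ro
# usage d.py x y z [yaw of tool y]
def show(a):
    s=bot.sense(); w,x,y,z=s["tcp_rot"]; R=Ro.from_quat([x,y,z,w]).as_matrix()
    print("t",round(s["clock"],2),"pos",np.round(s["ee_pos"],4),"yawY",round(np.arctan2(R[1,1],R[0,1]),4),"tilt",round(np.arccos(-R[2,2]),4),"w",round(s["width"],4),"g",round(s["grasp_force"],1),"F",np.round(s["force"],1),"q",np.round(s["qpos"],2))
    for i in range(0,len(a)//4*4,4):
        t=a[i:i+4]; d=R.T@(np.array(t[:3])-s["ee_pos"])/.15
        th=(t[3]-np.arctan2(R[1,1],R[0,1])+np.pi/2)%np.pi-np.pi/2
        print("->",t,"shift",np.round(d,3),"turn",round(-th/np.pi,4))
show([float(v) for v in sys.argv[1:]])
E
python3 d.py .361 .294 .15 1.5708
```

```text
t 2.03 pos [0.2881 0.4549 0.204 ] yawY 1.5711 tilt 0.0016 w 0.0854 g 0.0 F [-0.3  0.8  0.3] q [-1.04  0.4  -0.06  1.87  0.03  0.86  0.45]
-> [0.361, 0.294, 0.15, 1.5708] shift [-0.486 -1.074  0.358] turn 0.0001
```

Call:
{"op": "play_rows", "data": {"series": [[[-0.02, -0.05, 0.02, 0, 0, 0, -1], [-0.08, -0.16, 0.06, 0, 0, 0, -1], [-0.15, -0.32, 0.1, 0, 0, 0, -1], [-0.23, -0.48, 0.15, 0, 0, 0, -1], [-0.31, -0.64, 0.2, 0, 0, 0, -1], [-0.38, -0.8, 0.25, 0, 0, 0, -1], [-0.44, -0.92, 0.3, 0, 0, 0, -1], [-0.486, -1, 0.3, 0, 0, 0, -1], [-0.486, -1, 0.3, 0, 0, 0, -1], [-0.486, -1, 0.3, 0, 0, 0, -1]]]}}

```text
clock: 2.87
ee_pos: [0.3614, 0.3045, 0.1585]
tcp_rot: [0.0, 0.0, 1.0, 0.0]
force: [0.3, 0.1, -0.1]
width: 0.0853
grasp_force: 0.0
```

Call:
{"op": "play_rows", "data": {"series": [[[0, -0.04, 0.02, 0, 0, 0, -1], [0, -0.074, 0.08, 0, 0, 0, -1], [0, -0.074, 0.18, 0, 0, 0, -1], [0, -0.074, 0.3, 0, 0, 0, -1], [0, -0.074, 0.42, 0, 0, 0, -1], [0, -0.074, 0.54, 0, 0, 0, -1], [0, -0.074, 0.64, 0, 0, 0, -1], [0, -0.074, 0.7, 0, 0, 0, -1], [0, -0.074, 0.72, 0, 0, 0, -1], [0, -0.074, 0.72, 0, 0, 0, -1]]]}}

```text
clock: 3.7
ee_pos: [0.3605, 0.2926, 0.0496]
tcp_rot: [-0.001, -0.0, 1.0, -0.0]
force: [0.5, 0.3, 0.4]
width: 0.0855
grasp_force: 0.0
```

```bash
python3 d.py .361 .294 .05 1.5708
python3 - <<'E'
from h import *
t,s=snap("top","side")
a=np.hstack([cv2.resize(p["image"][r0:r0+110,c0:c0+110],None,fx=3.6,fy=3.6,interpolation=cv2.INTER_CUBIC) for p,r0,c0 in((t,190,140),(s,110,170))])
cv2.imwrite("pics/g1.png",a[:,:,::-1])
E
```

```text
t 3.7 pos [0.3605 0.2926 0.0496] yawY 1.5716 tilt 0.0014 w 0.0855 g 0.0 F [0.5 0.3 0.4] q [-0.76  0.57 -0.02  2.13  0.03  0.44  0.77]
-> [0.361, 0.294, 0.05, 1.5708] shift [-0.003  0.009 -0.002] turn 0.0003
```

View pics/g1.png

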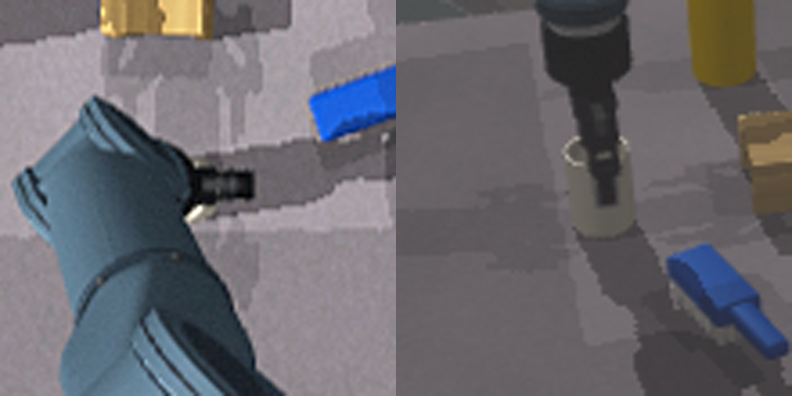

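The fingers straddle the cup in the side crop: the near finger is at about (605,170) over the cup centre (600,185). Closing and lifting.

Call:
{"op": "play_rows", "data": {"series": [[[0, 0, 0, 0, 0, 0, -0.2], [0, 0, 0, 0, 0, 0, 0.2], [0, 0, 0, 0, 0, 0, 1], [0, 0, 0, 0, 0, 0, 1], [0, 0, 0, 0, 0, 0, 1], [0, 0, 0, 0, 0, 0, 1], [0, 0, 0, 0, 0, 0, 1], [0, 0, 0, 0, 0, 0, 1], [0, 0, 0, 0, 0, 0, 1], [0, 0, 0, 0, 0, 0, 1]]], "force": 40}}

```text
clock: 4.63
ee_pos: [0.3616, 0.2928, 0.0513]
tcp_rot: [0.0, 0.0, 1.0, 0.0]
force: [-1.5, -1.6, 8.8]
width: 0.0594
grasp_force: 41.4
```

```bash
python3 d.py .361 .294 .05 1.5708
```

```text
t 4.63 pos [0.3616 0.2928 0.0513] yawY 1.5704 tilt 0.0012 w 0.0594 g 41.4 F [-1.5 -1.6  8.8] q [-0.76  0.57 -0.02  2.13  0.03  0.44  0.77]
-> [0.361, 0.294, 0.05, 1.5708] shift [0.004 0.008 0.008] turn -0.0001
```

Call:
{"op": "play_rows", "data": {"series": [[[0, 0, -0.04, 0, 0, 0, 1], [0, 0, -0.14, 0, 0, 0, 1], [0, 0, -0.26, 0, 0, 0, 1], [-0.05, -0.05, -0.38, 0, 0, 0, 1], [-0.15, -0.12, -0.47, 0, 0, 0, 1], [-0.27, -0.22, -0.5, 0, 0, 0, 1], [-0.4, -0.33, -0.5, 0, 0, 0, 1], [-0.5, -0.43, -0.5, 0, 0, 0, 1], [-0.57, -0.48, -0.5, 0, 0, 0, 1], [-0.6, -0.5, -0.5, 0, 0, 0, 1]]]}}

```text
clock: 5.47
ee_pos: [0.4529, 0.2157, 0.1259]
tcp_rot: [0.001, 0.002, 1.0, -0.0]
force: [-0.5, -0.6, -0.7]
width: 0.0597
grasp_force: 43.7
```

Call:
{"op": "play_rows", "data": {"series": [[[-0.04, -0.03, 0, 0, 0, 0, 1], [-0.12, -0.1, 0, 0, 0, 0, 1], [-0.25, -0.2, 0, 0, 0, 0, 1], [-0.4, -0.33, 0, 0, 0, 0, 1], [-0.55, -0.45, 0, 0, 0, 0, 1], [-0.7, -0.58, 0, 0, 0, 0, 1], [-0.84, -0.7, 0, 0, 0, 0, 1], [-0.94, -0.78, 0, 0, 0, 0, 1], [-1, -0.83, 0, 0, 0, 0, 1], [-1, -0.83, 0, 0, 0, 0, 1]]]}}

```text
clock: 6.3
ee_pos: [0.6025, 0.0916, 0.1253]
tcp_rot: [0.001, 0.001, 1.0, -0.0]
force: [1.0, -0.6, -1.6]
width: 0.0596
grasp_force: 43.6
```

```bash
python3 d.py .663 .0932 .055 1.5708
```

```text
t 6.3 pos [0.6025 0.0916 0.1253] yawY 1.5687 tilt 0.0013 w 0.0596 g 43.6 F [ 1.  -0.6 -1.6] q [-0.23  0.62  0.01  1.74 -0.01  0.78  1.35]
-> [0.663, 0.0932, 0.055, 1.5708] shift [-0.403  0.012  0.469] turn -0.0007
```

Call:
{"op": "play_rows", "data": {"series": [[[-0.05, 0.01, 0, 0, 0, 0, 1], [-0.15, 0.01, 0, 0, 0, 0, 1], [-0.28, 0.01, 0.02, 0, 0, 0, 1], [-0.36, 0.01, 0.08, 0, 0, 0, 1], [-0.4, 0.01, 0.18, 0, 0, 0, 1], [-0.4, 0.01, 0.29, 0, 0, 0, 1], [-0.4, 0.01, 0.38, 0, 0, 0, 1], [-0.4, 0.01, 0.44, 0, 0, 0, 1], [-0.4, 0.01, 0.465, 0, 0, 0, 1], [-0.4, 0.01, 0.47, 0, 0, 0, 1]]]}}

```text
clock: 7.13
ee_pos: [0.6601, 0.0964, 0.0554]
tcp_rot: [-0.001, -0.001, 1.0, 0.001]
force: [-6.9, -0.1, 12.2]
width: 0.0597
grasp_force: 44.4
```

```bash
python3 d.py .663 .0932 .055 1.5708
```

```text
t 7.13 pos [0.6601 0.0964 0.0554] yawY 1.5723 tilt 0.0023 w 0.0597 g 44.4 F [-6.9 -0.1 12.2] q [-0.22  0.8   0.01  1.59 -0.01  0.75  1.37]
-> [0.663, 0.0932, 0.055, 1.5708] shift [-0.019 -0.021  0.003] turn 0.0005
```

Call:
{"op": "play_rows", "data": {"series": [[[0, 0, 0, 0, 0, 0, 1], [0, 0, 0, 0, 0, 0, 0.3], [0, 0, 0, 0, 0, 0, -0.2], [0, 0, 0, 0, 0, 0, -0.6], [0, 0, 0, 0, 0, 0, -1], [0, 0, 0, 0, 0, 0, -1], [0, 0, 0, 0, 0, 0, -1], [0, 0, -0.02, 0, 0, 0, -1], [0, 0, -0.1, 0, 0, 0, -1], [0, 0, -0.2, 0, 0, 0, -1]]]}}

```text
clock: 7.97
ee_pos: [0.6605, 0.0945, 0.085]
tcp_rot: [-0.001, -0.0, 1.0, -0.0]
force: [0.2, -0.4, 0.1]
width: 0.0855
grasp_force: 0.0
```

Call:
{"op": "play_rows", "data": {"series": [[[0, 0, -0.1, 0, 0, 0, -1], [0, 0, -0.2, 0, 0, 0, -1], [0.05, 0, -0.3, 0, 0, 0, -1], [0.15, 0, -0.4, 0, 0, 0, -1], [0.3, 0, -0.45, 0, 0, 0, -1], [0.45, 0, -0.47, 0, 0, 0, -1], [0.6, 0, -0.47, 0, 0, 0, -1], [0.75, 0, -0.47, 0, 0, 0, -1], [0.85, 0, -0.47, 0, 0, 0, -1], [0.9, 0, -0.47, 0, 0, 0, -1]]]}}

```text
clock: 8.8
ee_pos: [0.5248, 0.0948, 0.157]
tcp_rot: [0.0, -0.0, 1.0, 0.0]
force: [-0.1, 0.1, 0.6]
width: 0.0856
grasp_force: 0.0
```

```bash
python3 - <<'E'
from h import *
t,s=snap("top","side")
for p in(s,t): print(np.round(fit([p],"cup_large",[.663,.0932,0,.004],False)[0],4))
a=np.hstack([cv2.resize(p["image"][r0:r0+130,c0:c0+130],None,fx=3,fy=3,interpolation=cv2.INTER_CUBIC) for p,r0,c0 in((t,110,190),(s,120,240))])
cv2.imwrite("pics/g2.png",a[:,:,::-1])
E
python3 d.py .436 .1195 .15 .314
```

```text
[0.6619 0.0964 0.0965]
[ 0.6651  0.0979 -0.1309]
t 8.9 pos [0.5261 0.0949 0.1567] yawY 1.5713 tilt 0.0015 w 0.0852 g 0.0 F [ 0.9 -0.3  0.4] q [-0.26  0.46  0.    1.92 -0.    0.76  1.31]
-> [0.436, 0.1195, 0.15, 0.314] shift [0.6   0.165 0.044] turn 0.4002
```

View pics/g2.png

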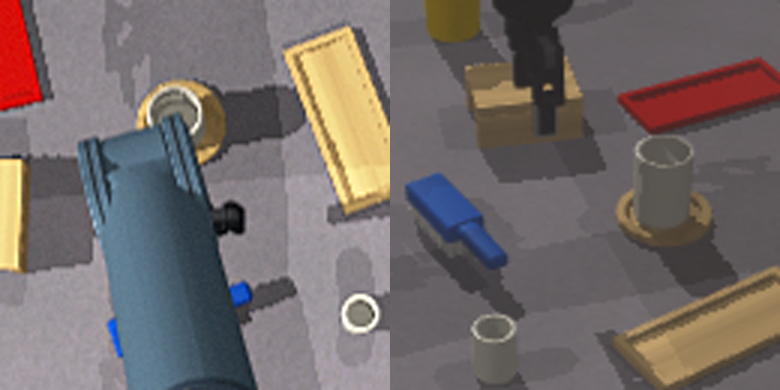

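The large cup stands in its ring at side crop (663,195), about 4 mm off centre. Next is the brush head.

Call:
{"op": "play_rows", "data": {"series": [[[0.03, 0.01, 0.02, 0, 0, 0.03, -1], [0.1, 0.03, 0.05, 0, 0, 0.07, -1], [0.18, 0.05, 0.08, 0, 0, 0.11, -1], [0.27, 0.07, 0.12, 0, 0, 0.15, -1], [0.36, 0.09, 0.16, 0, 0, 0.19, -1], [0.44, 0.11, 0.2, 0, 0, 0.23, -1], [0.51, 0.13, 0.24, 0, 0, 0.27, -1], [0.55, 0.14, 0.28, 0, 0, 0.31, -1], [0.574, 0.144, 0.3, 0, 0, 0.345, -1], [0.574, 0.144, 0.3, 0, 0, 0.37, -1]]]}}

```text
clock: 9.73
ee_pos: [0.4406, 0.1169, 0.1102]
tcp_rot: [0.0, 0.551, 0.834, 0.0]
force: [-0.2, -0.2, -0.2]
width: 0.0852
grasp_force: 0.0
```

```bash
python3 d.py .440 .1165 .03 .314
```

```text
t 9.73 pos [0.4406 0.1169 0.1102] yawY 0.4036 tilt 0.0003 w 0.0852 g 0.0 F [-0.2 -0.2 -0.2] q [-0.58  0.45  0.27  2.15 -0.22  0.57  0.25]
-> [0.44, 0.1165, 0.03, 0.314] shift [-0.001 -0.005  0.535] turn 0.0285
```

Call:
{"op": "play_rows", "data": {"series": [[[0, 0, 0.03, 0, 0, 0.015, -1], [0, 0, 0.1, 0, 0, 0.03, -1], [0, 0, 0.2, 0, 0, 0.03, -1], [0, 0, 0.3, 0, 0, 0.03, -1], [0, 0, 0.4, 0, 0, 0.03, -1], [0, 0, 0.48, 0, 0, 0.03, -1], [0, 0, 0.52, 0, 0, 0.03, -1], [0, 0, 0.535, 0, 0, 0.03, -1], [0, 0, 0.535, 0, 0, 0.03, -0.5], [0, 0, 0.535, 0, 0, 0.03, 0]]]}}

```text
clock: 10.57
ee_pos: [0.441, 0.1164, 0.0306]
tcp_rot: [0.0, 0.588, 0.809, 0.0]
force: [0.1, -0.1, 0.1]
width: 0.0642
grasp_force: 0.0
```

Call:
{"op": "play_rows", "data": {"series": [[[0, 0, 0, 0, 0, 0, 0.3], [0, 0, 0, 0, 0, 0, 1], [0, 0, 0, 0, 0, 0, 1], [0, 0, 0, 0, 0, 0, 1], [0, 0, 0, 0, 0, 0, 1], [0, 0, 0, 0, 0, 0, 1], [0, 0, 0, 0, 0, 0, 1], [0, 0, -0.05, 0, 0, 0, 1], [0, 0, -0.15, 0, 0, 0, 1], [0, 0, -0.2, 0, 0, 0, 1]]], "force": 50}}

```text
clock: 11.4
ee_pos: [0.4404, 0.1163, 0.0614]
tcp_rot: [0.0, 0.588, 0.809, 0.0]
force: [1.0, -0.5, -1.9]
width: 0.043
grasp_force: 51.2
```

```bash
python3 d.py .684 -.085 .11 -1.229
python3 - <<'E'
from h import *
t,s=snap("top","side")
a=np.hstack([cv2.resize(p["image"][r0:r0+110,c0:c0+110],None,fx=3.6,fy=3.6,interpolation=cv2.INTER_CUBIC) for p,r0,c0 in((t,160,200),(s,140,210))])
cv2.imwrite("pics/g3.png",a[:,:,::-1])
E
```

```text
t 11.4 pos [0.4404 0.1163 0.0614] yawY 0.3141 tilt 0.0009 w 0.043 g 51.2 F [ 1.  -0.5 -1.9] q [-0.55  0.55  0.24  2.16 -0.29  0.45  0.23]
-> [0.684, -0.085, 0.11, -1.229] shift [-1.778  1.13  -0.323] turn 0.4912
```

View pics/g3.png

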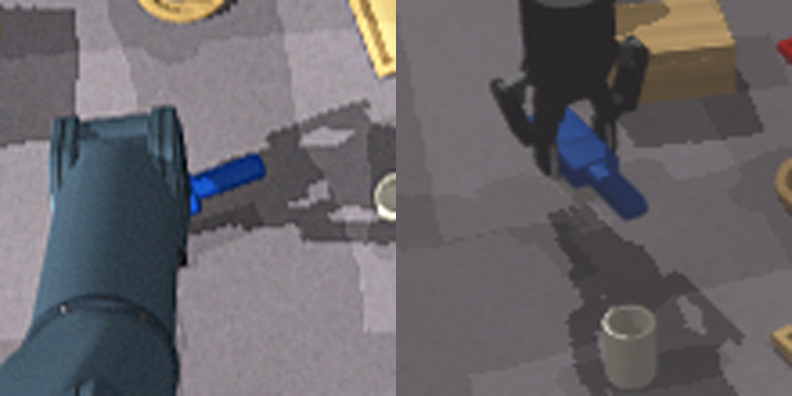

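The brush is held level at side crop (590,160), with the small cup at (628,345). Lifting clear and carrying to the birch tray.

Call:
{"op": "play_rows", "data": {"series": [[[0, 0, -0.1, 0, 0, 0, 1], [0, 0, -0.22, 0, 0, 0.03, 1], [-0.04, 0.02, -0.36, 0, 0, 0.065, 1], [-0.12, 0.08, -0.46, 0, 0, 0.1, 1], [-0.24, 0.15, -0.5, 0, 0, 0.135, 1], [-0.38, 0.24, -0.5, 0, 0, 0.17, 1], [-0.52, 0.33, -0.5, 0, 0, 0.205, 1], [-0.66, 0.42, -0.5, 0, 0, 0.24, 1], [-0.76, 0.48, -0.5, 0, 0, 0.26, 1], [-0.8, 0.5, -0.5, 0, 0, 0.26, 1]]]}}

```text
clock: 12.33
ee_pos: [0.5502, 0.0232, 0.1348]
tcp_rot: [0.001, 0.862, 0.507, 0.0]
force: [0.9, -0.2, -2.1]
width: 0.0432
grasp_force: 51.4
```

```bash
python3 d.py .684 -.085 .136 -1.229
```

```text
t 12.33 pos [0.5502 0.0232 0.1348] yawY -0.5067 tilt 0.0024 w 0.0432 g 51.4 F [ 0.9 -0.2 -2.1] q [-0.53  0.58  0.54  1.92 -0.42  0.76 -0.26]
-> [0.684, -0.085, 0.136, -1.229] shift [-0.198  1.13  -0.005] turn 0.2299
```

Call:
{"op": "play_rows", "data": {"series": [[[-0.01, 0.04, 0, 0, 0, 0.02, 1], [-0.03, 0.12, 0, 0, 0, 0.05, 1], [-0.05, 0.25, 0, 0, 0, 0.08, 1], [-0.08, 0.4, 0, 0, 0, 0.11, 1], [-0.1, 0.55, 0, 0, 0, 0.14, 1], [-0.13, 0.7, 0, 0, 0, 0.17, 1], [-0.16, 0.84, 0, 0, 0, 0.2, 1], [-0.18, 0.94, 0, 0, 0, 0.22, 1], [-0.198, 1, 0, 0, 0, 0.23, 1], [-0.198, 1, 0, 0, 0, 0.23, 1]]]}}

```text
clock: 13.17
ee_pos: [0.6658, -0.0742, 0.1345]
tcp_rot: [0.001, 0.985, 0.172, -0.0]
force: [-0.6, 0.2, -1.0]
width: 0.0431
grasp_force: 51.4
```

```bash
python3 d.py .684 -.085 .136 -1.229 .684 -.085 .035 -1.229
```

```text
t 13.17 pos [ 0.6658 -0.0742  0.1345] yawY -1.2254 tilt 0.0012 w 0.0431 g 51.4 F [-0.6  0.2 -1. ] q [-0.4   0.81  0.69  1.59 -0.6   0.97 -0.73]
-> [0.684, -0.085, 0.136, -1.229] shift [ 0.09   0.109 -0.01 ] turn 0.0011
-> [0.684, -0.085, 0.035, -1.229] shift [0.091 0.108 0.663] turn 0.0011
```

Call:
{"op": "play_rows", "data": {"series": [[[0.02, 0.03, 0, 0, 0, 0, 1], [0.06, 0.08, 0.02, 0, 0, 0, 1], [0.09, 0.11, 0.06, 0, 0, 0, 1], [0.09, 0.11, 0.14, 0, 0, 0, 1], [0.09, 0.11, 0.22, 0, 0, 0, 1], [0.09, 0.11, 0.3, 0, 0, 0, 1], [0.09, 0.11, 0.36, 0, 0, 0, 1], [0.09, 0.11, 0.4, 0, 0, 0, 1], [0.09, 0.11, 0.4, 0, 0, 0, 1], [0.09, 0.11, 0.4, 0, 0, 0, 1]]]}}

```text
clock: 14.0
ee_pos: [0.6837, -0.0839, 0.0747]
tcp_rot: [-0.0, 0.985, 0.172, -0.0]
force: [-0.1, 0.7, -1.6]
width: 0.0431
grasp_force: 51.4
```

```bash
python3 d.py .684 -.085 .0355 -1.229
python3 - <<'E'
from h import *
t,s=snap("top","side")
z=bot.sense()["ee_pos"][2]-.0305
o=[]
for p,r0,c0 in((t,90,250),(s,170,290)):
    im=p["image"].copy()
    for k,q in(("brush",[.6635,-.0925,.342,z]),("brush_tray",[.6635,-.0925,.342])):
        cs,_=cv2.findContours((sil(p,k,q)>.5).astype(np.uint8),0,2); cv2.drawContours(im,cs,-1,(0,255,0),1)
    o.append(cv2.resize(im[r0:r0+120,c0:c0+120],None,fx=3.3,fy=3.3,interpolation=cv2.INTER_NEAREST))
cv2.imwrite("pics/g4.png",np.hstack(o)[:,:,::-1])
E
```

```text
t 14.0 pos [ 0.6837 -0.0839  0.0747] yawY -1.2251 tilt 0.0006 w 0.0431 g 51.4 F [-0.1  0.7 -1.6] q [-0.34  0.91  0.64  1.55 -0.64  0.91 -0.7 ]
-> [0.684, -0.085, 0.0355, -1.229] shift [-0.     0.008  0.262] turn 0.0013
```

View pics/g4.png

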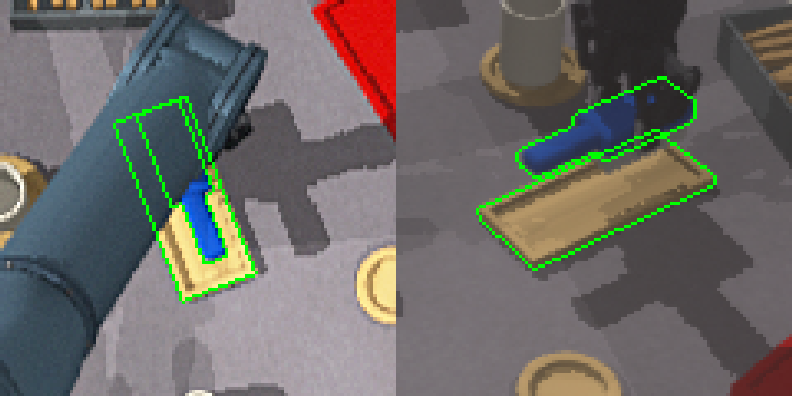

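The held brush matches its predicted outline over the birch tray in both views, with the handle end at side crop (530,155). Setting it down.

Call:
{"op": "play_rows", "data": {"series": [[[0, 0.008, 0.03, 0, 0, 0, 1], [0, 0.008, 0.09, 0, 0, 0, 1], [0, 0.008, 0.16, 0, 0, 0, 1], [0, 0.008, 0.21, 0, 0, 0, 1], [0, 0.008, 0.245, 0, 0, 0, 1], [0, 0.008, 0.26, 0, 0, 0, 1], [0, 0.008, 0.262, 0, 0, 0, 1], [0, 0.008, 0.262, 0, 0, 0, 0.3], [0, 0.008, 0.262, 0, 0, 0, -0.3], [0, 0.008, 0.262, 0, 0, 0, -1]]]}}

```text
clock: 14.93
ee_pos: [0.6847, -0.0852, 0.0361]
tcp_rot: [0.0, 0.985, 0.172, 0.0]
force: [0.1, 0.8, 0.1]
width: 0.0658
grasp_force: 0.0
```

Call:
{"op": "play_rows", "data": {"series": [[[0, 0, 0, 0, 0, 0, -1], [0, 0, 0, 0, 0, 0, -1], [0, 0, 0, 0, 0, 0, -1], [0, 0, -0.05, 0, 0, 0, -1], [0, 0, -0.15, 0, 0, 0, -1], [0, 0, -0.28, 0, 0, 0, -1], [0, 0, -0.42, 0, 0, 0, -1], [0, 0, -0.55, 0, 0, 0, -1], [0, 0, -0.63, 0, 0, 0, -1], [0, 0, -0.65, 0, 0, 0, -1]]]}}

```text
clock: 15.77
ee_pos: [0.686, -0.0856, 0.1369]
tcp_rot: [0.001, 0.985, 0.172, 0.002]
force: [0.6, -0.6, 0.3]
width: 0.0849
grasp_force: 0.0
```

```bash
python3 d.py .444 -.098 .13 0 .444 -.098 .13 -1.5708
python3 - <<'E'
from h import *
s,=snap("side")
q,f=fit([s],"brush",[.6635,-.0925,.342,.004]);print(np.round(q,4),f)
E
```

```text
t 15.77 pos [ 0.686  -0.0856  0.1369] yawY -1.2252 tilt 0.0049 w 0.0849 g 0.0 F [ 0.6 -0.6  0.3] q [-0.37  0.83  0.69  1.53 -0.6   0.99 -0.73]
-> [0.444, -0.098, 0.13, 0.0] shift [-1.546 -0.469  0.038] turn -0.39
-> [0.444, -0.098, 0.13, -1.5708] shift [-1.546 -0.469  0.038] turn 0.11
[ 0.6704 -0.0799  0.4722] 0.8433064596396934
```

Call:
{"op": "play_rows", "data": {"series": [[[-0.04, -0.01, 0, 0, 0, 0.02, -1], [-0.12, -0.04, 0, 0, 0, 0.05, -1], [-0.25, -0.08, 0, 0, 0, 0.08, -1], [-0.4, -0.12, 0, 0, 0, 0.11, -1], [-0.55, -0.17, 0, 0, 0, 0.11, -1], [-0.7, -0.22, 0, 0, 0, 0.11, -1], [-0.84, -0.26, 0, 0, 0, 0.11, -1], [-0.94, -0.29, 0, 0, 0, 0.11, -1], [-1, -0.31, 0, 0, 0, 0.11, -1], [-1, -0.31, 0, 0, 0, 0.11, -1]]]}}

```text
clock: 16.65
ee_pos: [0.5252, -0.092, 0.1326]
tcp_rot: [-0.0, 1.0, -0.001, -0.001]
force: [0.5, 0.4, -0.4]
width: 0.0853
grasp_force: 0.0
```

```bash
python3 d.py .4445 -.0985 .1 -1.5708
```

```text
t 16.65 pos [ 0.5252 -0.092   0.1326] yawY -1.5719 tilt 0.0027 w 0.0853 g 0.0 F [ 0.5  0.4 -0.4] q [-0.51  0.65  0.81  1.97 -0.65  0.81 -0.9 ]
-> [0.4445, -0.0985, 0.1, -1.5708] shift [-0.537  0.044  0.219] turn -0.0003
```

Call:
{"op": "play_rows", "data": {"series": [[[-0.04, 0, 0, 0, 0, 0, -1], [-0.12, 0.01, 0.02, 0, 0, 0, -1], [-0.22, 0.02, 0.05, 0, 0, 0, -1], [-0.32, 0.03, 0.08, 0, 0, 0, -1], [-0.42, 0.04, 0.12, 0, 0, 0, -1], [-0.5, 0.044, 0.16, 0, 0, 0, -1], [-0.53, 0.044, 0.18, 0, 0, 0, -1], [-0.537, 0.044, 0.2, 0, 0, 0, -1], [-0.537, 0.044, 0.2, 0, 0, 0, -1], [-0.537, 0.044, 0.2, 0, 0, 0, -1]]]}}

```text
clock: 17.48
ee_pos: [0.4482, -0.0987, 0.1034]
tcp_rot: [0.0, 1.0, 0.0, 0.001]
force: [0.8, -0.3, -0.2]
width: 0.0851
grasp_force: 0.0
```

```bash
python3 d.py .4445 -.0985 .033 -1.5708;  python3 - <<'E'
from h import *
t,s=snap("top","side")
a=np.hstack([cv2.resize(p["image"][r0:r0+130,c0:c0+130],None,fx=3,fy=3,interpolation=cv2.INTER_CUBIC) for p,r0,c0 in((t,100,230),(s,170,260))])
cv2.imwrite("pics/g5.png",a[:,:,::-1])
E
```

```text
t 17.48 pos [ 0.4482 -0.0987  0.1034] yawY -1.57 tilt 0.0012 w 0.0851 g 0.0 F [ 0.8 -0.3 -0.2] q [-0.49  0.59  0.77  2.16 -0.69  0.65 -0.8 ]
-> [0.4445, -0.0985, 0.033, -1.5708] shift [-0.025 -0.002  0.469] turn 0.0003
```

View pics/g5.png

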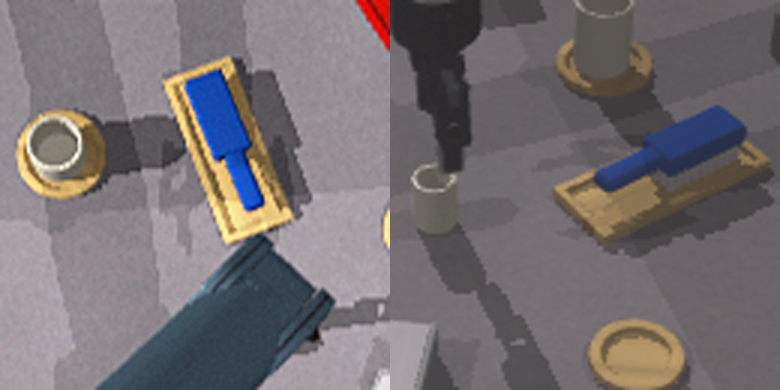

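The brush lies in the tray (top crop 215,110) and the large cup in its ring. The small cup at side crop (435,198) is under the fingers. Descending to the cup.

Call:
{"op": "play_rows", "data": {"series": [[[-0.01, 0, 0.03, 0, 0, 0, -1], [-0.01, 0, 0.1, 0, 0, 0, -1], [-0.01, 0, 0.18, 0, 0, 0, -1], [-0.01, 0, 0.27, 0, 0, 0, -1], [-0.01, 0, 0.35, 0, 0, 0, -1], [-0.01, 0, 0.42, 0, 0, 0, -1], [-0.01, 0, 0.455, 0, 0, 0, -1], [-0.01, 0, 0.47, 0, 0, 0, -1], [-0.01, 0, 0.47, 0, 0, 0, -1], [-0.01, 0, 0.47, 0, 0, 0, -1]]]}}

```text
clock: 18.42
ee_pos: [0.4457, -0.0988, 0.033]
tcp_rot: [0.0, 1.0, -0.0, 0.0]
force: [-0.2, -0.7, 0.2]
width: 0.0854
grasp_force: 0.0
```

```bash
python3 d.py .4445 -.0985 .033 -1.5708
```

```text
t 18.42 pos [ 0.4457 -0.0988  0.033 ] yawY -1.5708 tilt 0.0005 w 0.0854 g 0.0 F [-0.2 -0.7  0.2] q [-0.35  0.7   0.6   2.18 -0.84  0.51 -0.67]
-> [0.4445, -0.0985, 0.033, -1.5708] shift [-0.008 -0.002  0.   ] turn 0.0
```

Call:
{"op": "play_rows", "data": {"series": [[[0, 0, 0, 0, 0, 0, -0.4], [0, 0, 0, 0, 0, 0, 0.1], [0, 0, 0, 0, 0, 0, 0.4], [0, 0, 0, 0, 0, 0, 1], [0, 0, 0, 0, 0, 0, 1], [0, 0, 0, 0, 0, 0, 1], [0, 0, 0, 0, 0, 0, 1], [0, 0, 0, 0, 0, 0, 1], [0, 0, 0, 0, 0, 0, 1], [0, 0, 0, 0, 0, 0, 1]]], "force": 35}}

```text
clock: 19.25
ee_pos: [0.4457, -0.0988, 0.0331]
tcp_rot: [-0.0, 1.0, -0.0, 0.0]
force: [-1.8, -0.0, 7.0]
width: 0.039
grasp_force: 34.6
```

Call:
{"op": "play_rows", "data": {"series": [[[0, 0, -0.04, 0, 0, 0, 1], [0, 0, -0.13, 0, 0, 0, 1], [0.01, 0.02, -0.24, 0, 0, 0, 1], [0.04, 0.08, -0.33, 0, 0, 0, 1], [0.1, 0.18, -0.38, 0, 0, 0, 1], [0.18, 0.3, -0.4, 0, 0, 0, 1], [0.27, 0.43, -0.4, 0, 0, 0, 1], [0.34, 0.55, -0.4, 0, 0, 0, 1], [0.38, 0.62, -0.4, 0, 0, 0, 1], [0.4, 0.65, -0.4, 0, 0, 0, 1]]]}}

```text
clock: 20.08
ee_pos: [0.5058, -0.198, 0.0931]
tcp_rot: [0.001, 1.0, -0.001, 0.0]
force: [0.7, 0.3, -0.9]
width: 0.0391
grasp_force: 35.4
```

```bash
python3 d.py .5695 -.301 .093 -1.5708
```

```text
t 20.08 pos [ 0.5058 -0.198   0.0931] yawY -1.5723 tilt 0.0014 w 0.0391 g 35.4 F [ 0.7  0.3 -0.9] q [-0.25  0.71  0.73  1.96 -0.7   0.74 -0.67]
-> [0.5695, -0.301, 0.093, -1.5708] shift [0.426 0.686 0.002] turn -0.0005
```

Call:
{"op": "play_rows", "data": {"series": [[[0.02, 0.03, 0, 0, 0, 0, 1], [0.07, 0.11, 0, 0, 0, 0, 1], [0.14, 0.22, 0, 0, 0, 0, 1], [0.22, 0.35, 0, 0, 0, 0, 1], [0.3, 0.48, 0, 0, 0, 0, 1], [0.36, 0.58, 0, 0, 0, 0, 1], [0.4, 0.65, 0, 0, 0, 0, 1], [0.425, 0.685, 0.02, 0, 0, 0, 1], [0.425, 0.685, 0.06, 0, 0, 0, 1], [0.425, 0.685, 0.1, 0, 0, 0, 1]]]}}

```text
clock: 20.92
ee_pos: [0.5688, -0.2977, 0.0768]
tcp_rot: [-0.001, 1.0, 0.0, -0.0]
force: [-0.7, 0.8, -2.4]
width: 0.0394
grasp_force: 35.4
```

Call:
{"op": "play_rows", "data": {"series": [[[0, 0, 0.05, 0, 0, 0, 1], [0, 0, 0.11, 0, 0, 0, 1], [0, 0, 0.17, 0, 0, 0, 1], [0, 0, 0.22, 0, 0, 0, 1], [0, 0, 0.25, 0, 0, 0, 1], [0, 0, 0.265, 0, 0, 0, 1], [0, 0, 0.27, 0, 0, 0, 1], [0, 0, 0.27, 0, 0, 0, 1], [0, 0, 0.27, 0, 0, 0, 1], [0, 0, 0.27, 0, 0, 0, 1]]]}}

```text
clock: 21.75
ee_pos: [0.5694, -0.2992, 0.0374]
tcp_rot: [0.0, 1.0, 0.0, 0.0]
force: [-0.4, -0.4, -0.8]
width: 0.0391
grasp_force: 35.4
```

```bash
python3 d.py .5695 -.301 .0375 -1.5708
```

```text
t 21.75 pos [ 0.5694 -0.2992  0.0374] yawY -1.5708 tilt 0.0008 w 0.0391 g 35.4 F [-0.4 -0.4 -0.8] q [-0.02  0.92  0.66  1.69 -0.74  0.8  -0.58]
-> [0.5695, -0.301, 0.0375, -1.5708] shift [ 0.     0.012 -0.   ] turn 0.0
```

Call:
{"op": "play_rows", "data": {"series": [[[0, 0.005, 0.003, 0, 0, 0, 1], [0, 0.005, 0.006, 0, 0, 0, 1], [0, 0.005, 0.006, 0, 0, 0, 0.6], [0, 0.005, 0.006, 0, 0, 0, 0.2], [0, 0.005, 0.006, 0, 0, 0, -0.3], [0, 0.005, 0.006, 0, 0, 0, -0.6], [0, 0.005, 0, 0, 0, 0, -0.6], [0, 0.005, -0.05, 0, 0, 0, -0.6], [0, 0.005, -0.15, 0, 0, 0, -0.6], [0, 0.005, -0.27, 0, 0, 0, -0.6]]]}}

```text
clock: 22.58
ee_pos: [0.5687, -0.2996, 0.0784]
tcp_rot: [-0.0, 1.0, -0.0, -0.001]
force: [0.8, -0.1, -0.3]
width: 0.0687
grasp_force: 0.0
```

Call:
{"op": "play_rows", "data": {"series": [[[0, 0, -0.12, 0, 0, -0.02, -1], [-0.03, 0, -0.24, 0, 0, -0.05, -1], [-0.1, 0, -0.33, 0, 0, -0.09, -1], [-0.22, 0, -0.38, 0, 0, -0.13, -1], [-0.36, 0, -0.4, 0, 0, -0.17, -1], [-0.52, 0, -0.4, 0, 0, -0.21, -1], [-0.68, 0, -0.4, 0, 0, -0.25, -1], [-0.84, 0, -0.4, 0, 0, -0.28, -1], [-0.95, 0, -0.4, 0, 0, -0.31, -1], [-1, 0, -0.4, 0, 0, -0.33, -1]]]}}

```text
clock: 23.42
ee_pos: [0.4164, -0.3005, 0.1391]
tcp_rot: [0.0, 0.868, 0.496, -0.0]
force: [-0.9, -0.9, -0.3]
width: 0.0851
grasp_force: 0.0
```

```bash
python3 d.py .3745 -.301 .1 -.316
python3 - <<'E'
from h import *
t,s=snap("top","side")
o=[]
for p,r0,c0 in((t,140,310),(s,230,220)):
    im=p["image"].copy()
    for k,q in(("steel_box",[.3741,-.3012,1.255]),):
        cs,_=cv2.findContours((sil(p,k,q)>.5).astype(np.uint8),0,2); cv2.drawContours(im,cs,-1,(0,255,0),1)
    o.append(cv2.resize(im[r0:r0+130,c0:c0+150],None,fx=2.6,fy=2.6,interpolation=cv2.INTER_NEAREST))
cv2.imwrite("pics/g6.png",np.hstack(o)[:,:,::-1])
E
```

```text
t 23.42 pos [ 0.4164 -0.3005  0.1391] yawY -0.5323 tilt 0.0002 w 0.0851 g 0.0 F [-0.9 -0.9 -0.3] q [ 0.12  0.51  0.53  2.01 -0.39  0.72  0.36]
-> [0.3745, -0.301, 0.1, -0.316] shift [-0.145 -0.239  0.26 ] turn -0.0688
```

View pics/g6.png

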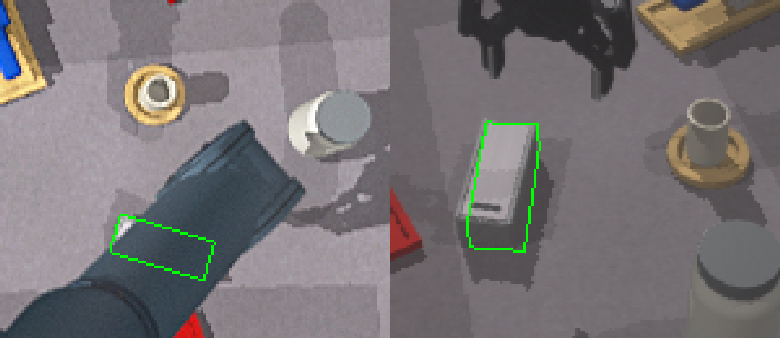

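The small cup stands in its ring (side crop 708,135). My box outline is off, because the shadow misled the mask. I'll refit it from the bright top face alone.

Run:
```python
from h import *
t,s=snap("top","side")
t["image"]=cv2.imread("pics/top0.png")[:,:,::-1].copy()
o=[]
for p,(r,c),nm in((t,(235,370),"top"),(s,(295,260),"side")):
    im=p["image"].copy(); hsv=cv2.cvtColor(im,cv2.COLOR_RGB2HSV)
    w=np.zeros(im.shape[:2],bool); w[r-28:r+28,c-32:c+32]=1
    th,_=cv2.threshold(hsv[:,:,2][w],0,255,cv2.THRESH_OTSU)
    m=((hsv[:,:,2]>th)&(hsv[:,:,1]<45)&w).astype(np.uint8)
    m=cv2.morphologyEx(m,cv2.MORPH_CLOSE,np.ones((5,5)))
    n,l,st,_=cv2.connectedComponentsWithStats(m); i=1+st[1:,4].argmax(); m=(l==i).astype(np.uint8)
    cs,_=cv2.findContours(m,0,2); 
    pts=np.array([ray(p,(v,u),.034) for u,v in cs[0][:,0]])
    R=cv2.minAreaRect((pts*1000).astype(np.float32)); print(nm,th,R)
    cv2.drawContours(im,cs,-1,(255,0,0),1)
    o.append(cv2.resize(im[r-40:r+40,c-40:c+40],None,fx=4.5,fy=4.5,interpolation=cv2.INTER_NEAREST))
cv2.imwrite("pics/g7.png",np.hstack(o)[:,:,::-1])
```

```text
top 135.0 ((396.02960205078125, -293.8081359863281), (205.24505615234375, 133.1184539794922), 88.6729965209961)
side 134.0 ((368.62164306640625, -295.28533935546875), (115.78102111816406, 48.475685119628906), 68.18230438232422)
```

View pics/g7.png

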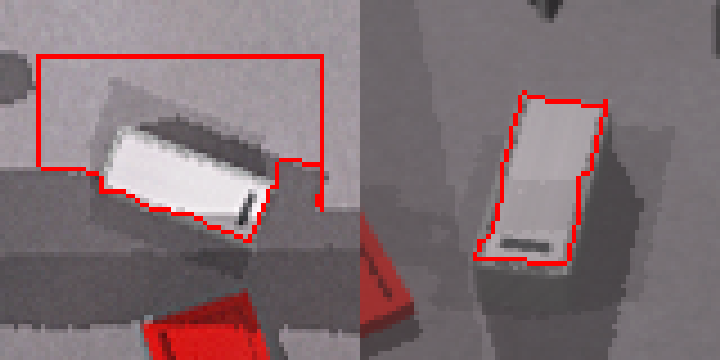

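```bash
python3 - <<'E'
from h import *
t,=snap("top")
im=cv2.imread("pics/top0.png"); m=(im.min(2)>175).astype(np.uint8); m[:205]=0;m[265:]=0;m[:,:335]=0;m[:,405:]=0
m=cv2.morphologyEx(m,cv2.MORPH_CLOSE,np.ones((5,5)))
cs,_=cv2.findContours(m,0,2); c=max(cs,key=cv2.contourArea)
print(cv2.minAreaRect(np.array([ray(t,(v,u),.034)*1000 for u,v in c[:,0]],np.float32)))
E
python3 d.py .3695 -.296 .12 -.375
```

```text
((369.79217529296875, -296.20367431640625), (116.08251953125, 46.571434020996094), 67.63151550292969)
t 23.67 pos [ 0.4203 -0.3     0.1385] yawY -0.5354 tilt 0.0017 w 0.0852 g 0.0 F [ 0.2  0.8 -0.2] q [ 0.12  0.52  0.53  2.   -0.39  0.72  0.36]
-> [0.3695, -0.296, 0.12, -0.375] shift [-0.15  -0.305  0.122] turn -0.0511
```

Call:
{"op": "play_rows", "data": {"series": [[[-0.02, -0.04, 0.02, 0, 0, -0.02, -1], [-0.06, -0.12, 0.05, 0, 0, -0.048, -1], [-0.1, -0.2, 0.1, 0, 0, -0.048, -1], [-0.13, -0.27, 0.15, 0, 0, -0.048, -1], [-0.15, -0.307, 0.22, 0, 0, -0.048, -1], [-0.15, -0.307, 0.3, 0, 0, -0.048, -1], [-0.15, -0.307, 0.37, 0, 0, -0.048, -1], [-0.15, -0.307, 0.4, 0, 0, -0.048, -1], [-0.15, -0.307, 0.4, 0, 0, -0.048, -1], [-0.15, -0.307, 0.4, 0, 0, -0.048, -1]]]}}

```text
clock: 24.5
ee_pos: [0.3686, -0.2958, 0.0777]
tcp_rot: [0.0, 0.829, 0.56, -0.0]
force: [0.3, -0.7, 0.2]
width: 0.0854
grasp_force: 0.0
```

```bash
python3 d.py .3692 -.296 .022 -.385
```

```text
t 24.5 pos [ 0.3686 -0.2958  0.0777] yawY -0.3831 tilt 0.0002 w 0.0854 g 0.0 F [ 0.3 -0.7  0.2] q [ 0.25  0.56  0.42  2.13 -0.43  0.54  0.6 ]
-> [0.3692, -0.296, 0.022, -0.385] shift [0.    0.004 0.372] turn 0.0006
```

Call:
{"op": "play_rows", "data": {"series": [[[0, 0, 0.03, 0, 0, 0, -1], [0, 0, 0.09, 0, 0, 0, -1], [0, 0, 0.17, 0, 0, 0, -1], [0, 0, 0.25, 0, 0, 0, -1], [0, 0, 0.32, 0, 0, 0, -1], [0, 0, 0.36, 0, 0, 0, -1], [0, 0, 0.37, 0, 0, 0, -1], [0, 0, 0.37, 0, 0, 0, -0.6], [0, 0, 0.37, 0, 0, 0, -0.2], [0, 0, 0.37, 0, 0, 0, 0.2]]]}}

```text
clock: 25.33
ee_pos: [0.3683, -0.2958, 0.0227]
tcp_rot: [0.0, 0.829, 0.56, 0.0]
force: [-8.8, 3.2, 10.7]
width: 0.0518
grasp_force: 7.2
```

Call:
{"op": "play_rows", "data": {"series": [[[0, 0, 0, 0, 0, 0, 1], [0, 0, 0, 0, 0, 0, 1], [0, 0, 0, 0, 0, 0, 1], [0, 0, 0, 0, 0, 0, 1], [0, 0, 0, 0, 0, 0, 1], [0, 0, 0, 0, 0, 0, 1], [0, 0, -0.04, 0, 0, 0, 1], [0, 0, -0.14, 0, 0, 0, 1], [0, 0, -0.26, 0, 0, 0, 1], [0, 0, -0.33, 0, 0, 0, 1]]], "force": 70}}

```text
clock: 26.17
ee_pos: [0.3683, -0.2958, 0.0732]
tcp_rot: [0.0, 0.829, 0.56, 0.0]
force: [-0.1, 0.4, -3.9]
width: 0.0488
grasp_force: 73.5
```

```bash
python3 d.py .443 .322 .1 1.513
```

```text
t 26.17 pos [ 0.3683 -0.2958  0.0732] yawY -0.3832 tilt 0.0008 w 0.0488 g 73.5 F [-0.1  0.4 -3.9] q [ 0.25  0.57  0.41  2.13 -0.44  0.52  0.61]
-> [0.443, 0.322, 0.1, 1.513] shift [ 4.006 -1.078 -0.18 ] turn 0.3964
```

Box gripped (width 49 mm). Swinging it round to the bay mouth.

Call:
{"op": "play_rows", "data": {"series": [[[0.04, 0, -0.02, 0, 0, -0.02, 1], [0.12, 0, -0.06, 0, 0, -0.05, 1], [0.25, 0, -0.1, 0, 0, -0.085, 1], [0.4, 0, -0.15, 0, 0, -0.12, 1], [0.55, 0, -0.2, 0, 0, -0.155, 1], [0.7, 0, -0.2, 0, 0, -0.19, 1], [0.84, 0, -0.2, 0, 0, -0.225, 1], [0.94, 0, -0.2, 0, 0, -0.26, 1], [1, 0, -0.2, 0, 0, -0.295, 1], [1, 0, -0.2, 0, 0, -0.32, 1]]]}}

```text
clock: 27.0
ee_pos: [0.425, -0.154, 0.102]
tcp_rot: [-0.0, 0.453, 0.892, 0.001]
force: [-0.5, -0.5, -4.2]
width: 0.0491
grasp_force: 73.5
```

```bash
python3 d.py .4274 .3213 .1 1.513
```

```text
t 27.0 pos [ 0.425 -0.154  0.102] yawY 0.6315 tilt 0.001 w 0.0491 g 73.5 F [-0.5 -0.5 -4.2] q [ 0.09  0.46  0.19  2.16 -0.16  0.54  1.03]
-> [0.4274, 0.3213, 0.1, 1.513] shift [2.548 1.883 0.016] turn -0.2806
```

Call:
{"op": "play_rows", "data": {"series": [[[0.04, 0.03, 0, 0, 0, -0.02, 1], [0.12, 0.09, 0, 0, 0, -0.05, 1], [0.25, 0.185, 0, 0, 0, -0.085, 1], [0.4, 0.3, 0, 0, 0, -0.12, 1], [0.55, 0.41, 0, 0, 0, -0.155, 1], [0.7, 0.52, 0, 0, 0, -0.19, 1], [0.84, 0.62, 0, 0, 0, -0.225, 1], [0.94, 0.7, 0, 0, 0, -0.26, 1], [1, 0.74, 0, 0, 0, -0.28, 1], [1, 0.74, 0, 0, 0, -0.28, 1]]]}}

```text
clock: 27.83
ee_pos: [0.427, 0.0323, 0.1019]
tcp_rot: [0.0, 0.032, 0.999, 0.0]
force: [0.4, 0.3, -4.0]
width: 0.0488
grasp_force: 73.4
```

```bash
python3 d.py .4274 .3213 .1 1.513
```

```text
t 27.83 pos [0.427  0.0323 0.1019] yawY 1.5074 tilt 0.001 w 0.0488 g 73.4 F [ 0.4  0.3 -4. ] q [-0.14  0.42 -0.05  2.2   0.04  0.52  1.29]
-> [0.4274, 0.3213, 0.1, 1.513] shift [0.119 1.923 0.015] turn -0.0018
```

Call:
{"op": "play_rows", "data": {"series": [[[0, 0.04, 0, 0, 0, 0, 1], [0.01, 0.12, 0, 0, 0, 0, 1], [0.02, 0.25, 0, 0, 0, 0, 1], [0.03, 0.4, 0, 0, 0, 0, 1], [0.04, 0.55, 0, 0, 0, 0, 1], [0.05, 0.7, 0, 0, 0, 0, 1], [0.06, 0.84, 0, 0, 0, 0, 1], [0.06, 0.93, 0, 0, 0, 0, 1], [0.06, 0.96, 0, 0, 0, -0.002, 1], [0.06, 0.96, 0, 0, 0, -0.002, 1]]]}}

```text
clock: 28.67
ee_pos: [0.4282, 0.1743, 0.1017]
tcp_rot: [0.0, 0.032, 0.999, -0.0]
force: [0.4, -0.2, -4.0]
width: 0.049
grasp_force: 73.4
```

Call:
{"op": "play_rows", "data": {"series": [[[0, 0.04, 0, 0, 0, 0, 1], [0.01, 0.12, 0, 0, 0, 0, 1], [0.02, 0.25, 0, 0, 0, 0, 1], [0.03, 0.4, 0, 0, 0, 0, 1], [0.04, 0.55, 0, 0, 0, 0, 1], [0.05, 0.7, 0, 0, 0, 0, 1], [0.06, 0.84, 0, 0, 0, 0, 1], [0.06, 0.93, 0, 0, 0, 0, 1], [0.06, 0.96, 0, 0, 0, 0, 1], [0.06, 0.96, 0, 0, 0, 0, 1]]]}}

```text
clock: 29.5
ee_pos: [0.4279, 0.3193, 0.1016]
tcp_rot: [0.0, 0.031, 1.0, 0.0]
force: [-0.6, 0.1, -3.5]
width: 0.0489
grasp_force: 73.4
```

```bash
python3 d.py .4274 .3213 .024 1.513
python3 - <<'E'
from h import *
t,s=snap("top","side")
e=bot.sense()["ee_pos"]
o=[]
for p,r0,c0 in((t,130,140),(s,100,180)):
    im=p["image"].copy()
    for k,q in(("steel_box",[e[0],e[1],-.058,e[2]-.0225]),("low_shelf",[.5622,.3135,-.058])):
        cs,_=cv2.findContours((sil(p,k,q)>.5).astype(np.uint8),0,2); cv2.drawContours(im,cs,-1,(0,255,0),1)
    o.append(cv2.resize(im[r0:r0+130,c0:c0+130],None,fx=3,fy=3,interpolation=cv2.INTER_NEAREST))
cv2.imwrite("pics/g8.png",np.hstack(o)[:,:,::-1])
E
```

```text
t 29.5 pos [0.4279 0.3193 0.1016] yawY 1.5089 tilt 0.0002 w 0.0489 g 73.4 F [-0.6  0.1 -3.5] q [-0.69  0.55 -0.05  1.94  0.04  0.64  0.75]
-> [0.4274, 0.3213, 0.024, 1.513] shift [0.004 0.013 0.518] turn -0.0013
```

View pics/g8.png

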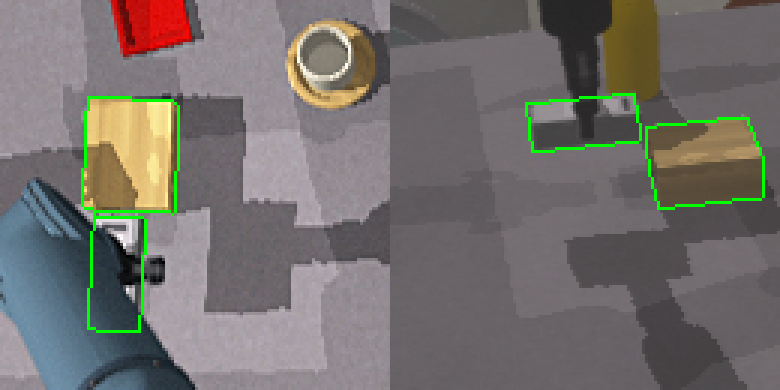

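The held box and the shelf match their outlines, and the box lines up with the bay (side crop: box at 585,125, shelf at 705,160). Lowering it and sliding it in.

Call:
{"op": "play_rows", "data": {"series": [[[0, 0.01, 0.03, 0, 0, 0, 1], [0, 0.01, 0.1, 0, 0, 0, 1], [0, 0.01, 0.2, 0, 0, 0, 1], [0, 0.01, 0.3, 0, 0, 0, 1], [0, 0.01, 0.4, 0, 0, 0, 1], [0, 0.01, 0.47, 0, 0, 0, 1], [0, 0.01, 0.505, 0, 0, 0, 1], [0, 0.01, 0.515, 0, 0, 0, 1], [0, 0.01, 0.515, 0, 0, 0, 1], [0, 0.01, 0.515, 0, 0, 0, 1]]]}}

```text
clock: 30.43
ee_pos: [0.4285, 0.3203, 0.025]
tcp_rot: [0.0, 0.031, 1.0, 0.0]
force: [0.2, -0.6, -4.1]
width: 0.0493
grasp_force: 73.4
```

Call:
{"op": "play_rows", "data": {"series": [[[-0.02, 0, 0, 0, 0, 0, 1], [-0.06, 0, 0, 0, 0, 0, 1], [-0.12, 0, 0, 0, 0, 0, 1], [-0.18, 0, 0, 0, 0, 0, 1], [-0.24, 0, 0, 0, 0, 0, 1], [-0.3, 0, 0, 0, 0, 0, 1], [-0.35, 0, 0, 0, 0, 0, 1], [-0.38, 0, 0, 0, 0, 0, 1], [-0.39, 0, 0, 0, 0, 0, 1], [-0.39, 0, 0, 0, 0, 0, 1]]]}}

```text
clock: 31.27
ee_pos: [0.4858, 0.3161, 0.0241]
tcp_rot: [-0.001, 0.031, 1.0, -0.0]
force: [-1.9, -0.2, -3.2]
width: 0.0491
grasp_force: 73.6
```

```bash
python3 d.py .4863 .3179 .024 1.513
```

```text
t 31.27 pos [0.4858 0.3161 0.0241] yawY 1.5082 tilt 0.0017 w 0.0491 g 73.6 F [-1.9 -0.2 -3.2] q [-0.62  0.74 -0.04  1.84  0.06  0.57  0.81]
-> [0.4863, 0.3179, 0.024, 1.513] shift [-0.003  0.012  0.   ] turn -0.0015
```

Call:
{"op": "play_rows", "data": {"series": [[[0, 0, 0.008, 0, 0, 0, 1], [0, 0, 0.008, 0, 0, 0, 0.6], [0, 0, 0.008, 0, 0, 0, 0], [0, 0, 0.008, 0, 0, 0, -0.7], [0, 0, 0.008, 0, 0, 0, -0.7], [0, 0, 0.0, 0, 0, 0, -0.7], [0, 0, -0.06, 0, 0, 0, -0.7], [0, 0, -0.16, 0, 0, 0, -0.7], [0, 0, -0.27, 0, 0, 0, -0.7], [0.02, 0, -0.36, 0, 0, 0, -0.7]]]}}

```text
clock: 32.1
ee_pos: [0.4851, 0.317, 0.0807]
tcp_rot: [0.001, 0.032, 0.999, 0.001]
force: [0.1, 0.2, 0.3]
width: 0.0726
grasp_force: 0.0
```

Call:
{"op": "play_rows", "data": {"series": [[[0.04, 0, 0, 0, 0, 0, 0], [0.12, 0, 0, 0, 0, 0, 1], [0.24, 0, 0, 0, 0, 0, 1], [0.36, 0, 0, 0, 0, 0, 1], [0.48, 0, 0, 0, 0, 0, 1], [0.56, 0, 0, 0, 0, 0, 1], [0.6, 0, 0, 0, 0, 0, 1], [0.6, 0, 0, 0, 0, 0, 1], [0.6, 0, 0, 0, 0, 0, 1], [0.6, 0, 0, 0, 0, 0, 1]]], "force": 30}}

```text
clock: 32.93
ee_pos: [0.3949, 0.3223, 0.0787]
tcp_rot: [0.001, 0.032, 0.999, 0.0]
force: [0.0, -0.4, -0.1]
width: 0.0
grasp_force: 0.0
```

```bash
python3 d.py .4863 .3179 .024 1.513 .398 .3230 .024 1.513
python3 - <<'E'
from h import *
t,s=snap("top","side")
o=[]
for p,r0,c0 in((t,130,140),(s,100,180)):
    im=p["image"].copy()
    for k,q in(("steel_box",[.4863,.3175,-.058]),("low_shelf",[.5622,.3135,-.058])):
        cs,_=cv2.findContours((sil(p,k,q)>.5).astype(np.uint8),0,2); cv2.drawContours(im,cs,-1,(0,255,0),1)
    o.append(cv2.resize(im[r0:r0+130,c0:c0+130],None,fx=3,fy=3,interpolation=cv2.INTER_NEAREST))
cv2.imwrite("pics/g9.png",np.hstack(o)[:,:,::-1])
E
```

```text
t 32.93 pos [0.3949 0.3223 0.0787] yawY 1.5071 tilt 0.0014 w 0.0 g 0.0 F [ 0.  -0.4 -0.1] q [-0.73  0.56 -0.05  2.01  0.05  0.56  0.69]
-> [0.4863, 0.3179, 0.024, 1.513] shift [-0.609  0.009  0.365] turn -0.0019
-> [0.398, 0.323, 0.024, 1.513] shift [-0.02   0.006  0.364] turn -0.0019
```

View pics/g9.png

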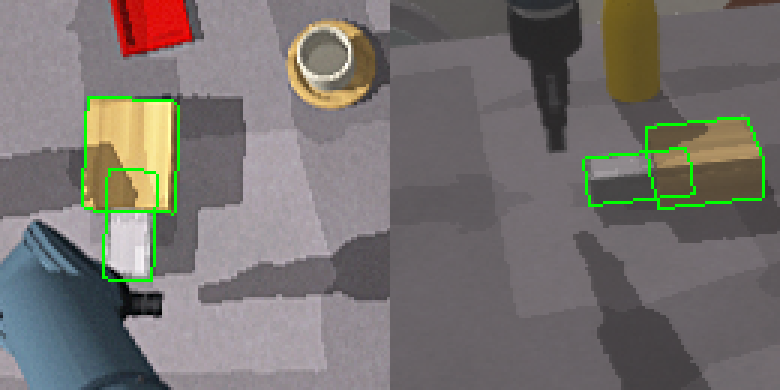

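The box is half in the bay at side crop (620,180), as predicted. Lowering the shut fingers behind it and pushing.

Call:
{"op": "play_rows", "data": {"series": [[[0, 0, 0.03, 0, 0, 0, 1], [0, 0, 0.1, 0, 0, 0, 1], [0, 0, 0.2, 0, 0, 0, 1], [0, 0, 0.29, 0, 0, 0, 1], [0, 0, 0.34, 0, 0, 0, 1], [0, 0, 0.355, 0, 0, 0, 1], [0, 0, 0.355, 0, 0, 0, 1], [-0.01, 0, 0.355, 0, 0, 0, 1], [-0.03, 0, 0.355, 0, 0, 0, 1], [-0.06, 0, 0.355, 0, 0, 0, 1]]]}}

```text
clock: 33.87
ee_pos: [0.4031, 0.3221, 0.0258]
tcp_rot: [0.0, 0.031, 1.0, 0.0]
force: [-0.6, -0.1, -0.3]
width: -0.0003
grasp_force: 0.0
```

Call:
{"op": "play_rows", "data": {"series": [[[-0.04, 0, 0, 0, 0, 0, 1], [-0.08, 0, 0, 0, 0, 0, 1], [-0.12, 0, 0, 0, 0, 0, 1], [-0.16, 0, 0, 0, 0, 0, 1], [-0.2, 0, 0, 0, 0, 0, 1], [-0.24, 0, 0, 0, 0, 0, 1], [-0.28, 0, 0, 0, 0, 0, 1], [-0.32, 0, 0, 0, 0, 0, 1], [-0.36, 0, 0, 0, 0, 0, 1], [-0.39, 0, 0, 0, 0, 0, 1]]]}}

```text
clock: 34.7
ee_pos: [0.4621, 0.3178, 0.0252]
tcp_rot: [0.0, 0.032, 1.0, 0.0]
force: [-3.3, 0.1, 3.0]
width: 0.0
grasp_force: 1.8
```

```bash
python3 d.py .4793 .3183 .026 1.513
```

```text
t 34.7 pos [0.4621 0.3178 0.0252] yawY 1.5076 tilt 0.0006 w 0.0 g 1.8 F [-3.3  0.1  3. ] q [-0.65  0.72 -0.05  1.89  0.07  0.54  0.77]
-> [0.4793, 0.3183, 0.026, 1.513] shift [-0.114  0.01  -0.005] turn -0.0017
```

Call:
{"op": "play_rows", "data": {"series": [[[-0.012, 0, 0, 0, 0, 0, 1], [-0.024, 0, 0, 0, 0, 0, 1], [-0.036, 0, 0, 0, 0, 0, 1], [-0.048, 0, 0, 0, 0, 0, 1], [-0.06, 0, 0, 0, 0, 0, 1], [-0.072, 0, 0, 0, 0, 0, 1], [-0.084, 0, 0, 0, 0, 0, 1], [-0.09, 0, 0, 0, 0, 0, 1], [-0.1, 0, 0, 0, 0, 0, 1], [-0.1, 0, 0, 0, 0, 0, 1]]]}}

```text
clock: 35.53
ee_pos: [0.4764, 0.317, 0.0252]
tcp_rot: [0.0, 0.031, 1.0, 0.0]
force: [-1.5, -0.4, -0.3]
width: -0.0001
grasp_force: 0.6
```

```bash
python3 d.py .4793 .3183 .026 1.513
```

```text
t 35.53 pos [0.4764 0.317  0.0252] yawY 1.5078 tilt 0.0006 w -0.0001 g 0.6 F [-1.5 -0.4 -0.3] q [-0.63  0.73 -0.05  1.86  0.07  0.55  0.79]
-> [0.4793, 0.3183, 0.026, 1.513] shift [-0.018  0.01  -0.005] turn -0.0016
```

Creep on until the force rises.

Call:
{"op": "play_rows", "data": {"series": [[[-0.006, 0, 0, 0, 0, 0, 1], [-0.012, 0, 0, 0, 0, 0, 1], [-0.018, 0, 0, 0, 0, 0, 1], [-0.024, 0, 0, 0, 0, 0, 1], [-0.03, 0, 0, 0, 0, 0, 1], [-0.03, 0, 0, 0, 0, 0, 1], [-0.03, 0, 0, 0, 0, 0, 1], [-0.03, 0, 0, 0, 0, 0, 1], [-0.03, 0, 0, 0, 0, 0, 1], [-0.03, 0, 0, 0, 0, 0, 1]]]}}

```text
clock: 36.37
ee_pos: [0.4766, 0.317, 0.025]
tcp_rot: [-0.003, 0.031, 1.0, -0.001]
force: [-13.1, -1.1, 8.4]
width: 0.0
grasp_force: 6.1
```

```bash
python3 d.py .4793 .3183 .026 1.513
```

```text
t 36.37 pos [0.4766 0.317  0.025 ] yawY 1.5097 tilt 0.0065 w 0.0 g 6.1 F [-13.1  -1.1   8.4] q [-0.62  0.73 -0.05  1.85  0.06  0.56  0.79]
-> [0.4793, 0.3183, 0.026, 1.513] shift [-0.017  0.01  -0.007] turn -0.001
```

The force rose to 13 N with no further travel, so the box is against the stop. Backing off and lifting clear.

Call:
{"op": "play_rows", "data": {"series": [[[0.06, 0, 0, 0, 0, 0, 1], [0.15, 0, 0, 0, 0, 0, 1], [0.25, 0, -0.05, 0, 0, 0, 1], [0.35, 0, -0.15, 0, 0, 0, 1], [0.42, 0, -0.3, 0, 0, 0, 1], [0.45, 0, -0.45, 0, 0, 0, 1], [0.45, 0, -0.6, 0, 0, 0, 1], [0.45, 0, -0.75, 0, 0, 0, 1], [0.45, 0, -0.9, 0, 0, 0, 1], [0.45, 0, -1, 0, 0, 0, 1]]]}}

```text
clock: 37.2
ee_pos: [0.4146, 0.3217, 0.1778]
tcp_rot: [0.002, 0.032, 0.999, 0.001]
force: [0.1, -0.1, -0.6]
width: -0.0
grasp_force: 0.0
```

Call:
{"op": "play_rows", "data": {"series": [[[0, 0, -0.1, 0, 0, 0, 1], [0, -0.1, -0.2, 0, 0, 0, 1], [0, -0.25, -0.3, 0, 0, 0, 1], [0, -0.4, -0.4, 0, 0, 0, 1], [0, -0.55, -0.4, 0, 0, 0, 1], [0, -0.7, -0.4, 0, 0, 0, 1], [0, -0.85, -0.4, 0, 0, 0, 1], [0, -0.95, -0.4, 0, 0, 0, 1], [0, -1, -0.4, 0, 0, 0, 1], [0, -1, -0.4, 0, 0, 0, 1]]]}}

```text
clock: 38.03
ee_pos: [0.4042, 0.1698, 0.2355]
tcp_rot: [0.001, 0.033, 0.999, -0.0]
force: [-1.4, -0.6, -0.4]
width: 0.0003
grasp_force: 0.0
```

```bash
python3 d.py
python3 - <<'E'
from h import *
t,s=snap("top","side")
Q=dict(steel_box=[.5622-.012,.3135+.0007,-.058],low_shelf=[.5622,.3135,-.058],cup_large=[.663,.0935,0,.004],cup_small=[.5692,-.301,0,.004],brush=[.6635,-.0925,.342,.004],jar=[.5134,-.489,0],spray_bottle=[.5209,.5472,0])
o=[]
for p,r0,r1 in((t,90,280),(s,100,390)):
    im=p["image"].copy()
    for k,q in Q.items():
        cs,_=cv2.findContours((sil(p,k,q)>.5).astype(np.uint8),0,2); cv2.drawContours(im,cs,-1,(0,255,0),1)
    im=im[r0:r1,80:460] if p is t else im[r0:r1,100:480]
    o.append(im)
for k in("cup_large","cup_small"): print(k,[np.round(fit([p],k,Q[k],False)[0][:2]-Q[k][:2],4) for p in(t,s)])
cv2.imwrite("pics/end.png",cv2.resize(np.vstack(o),None,fx=1.25,fy=1.25,interpolation=cv2.INTER_NEAREST)[:,:,::-1])
E
```

```text
t 38.03 pos [0.4042 0.1698 0.2355] yawY 1.5051 tilt 0.0014 w 0.0003 g 0.0 F [-1.4 -0.6 -0.4] q [-0.49  0.19 -0.01  2.08  0.    0.86  1.  ]
cup_large [array([-0.0055,  0.0057]), array([-0.0068, -0.0106])]
cup_small [array([-0.0017,  0.0002]), array([-0.0082, -0.0103])]
```

View pics/end.png

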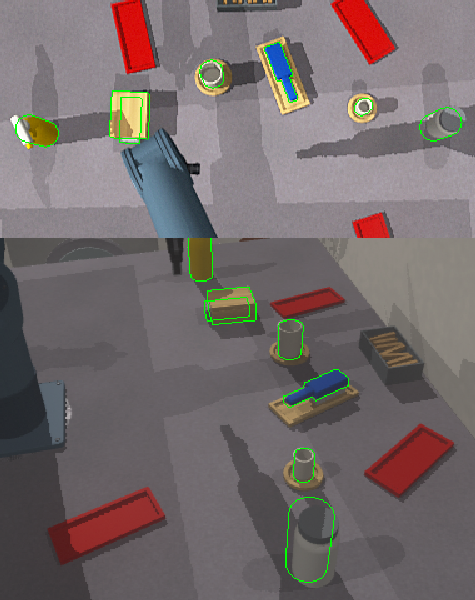

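All four outlines sit where predicted: cups on their rings, brush in the birch tray and box home with its short protrusion. The spray bottle and jar have not moved, and the arm is clear.

```bash
python3 -c "
from plant import bot
print(bot.hand_in())"
```

```text
the job is handed in; nothing more can be done
None
```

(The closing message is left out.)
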